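# Clear used syringes into the sharps bin and bolt it

### The arm

A 6-joint arm with a two-finger parallel gripper is mounted at the origin on the work surface. World frame = base frame: x ahead of the robot, y to its left, z up, the work surface at z = 0. Lengths are in m, angles in rad, forces in N, time in s.
With the tool pointing down it reaches from about 0.425 to 0.95 m from the base axis. Payload 3.5 kg.
Tool frame: the origin (TCP) lies midway between the tips of the shut fingers; the grasp point (between the pads) lies 19 mm behind it; z points along the fingers, y is the line along which they close (so a half turn about z gives the same grasp; the last joint's range is limited). The gripper opens to 85 mm and grips with 20 to 120 N. Pads are 22 mm wide; open, the fingers measure 114 mm over their backs; the gripper's body (76 mm by 85 mm) begins 54 mm behind the grasp point. The pads swing forward as they close: fully open they stand 13 mm farther back than shut.
Start: joints at [0.983, 0.286, 1.577, -0, 1.279, -0.15], TCP at [0.286, 0.611, 0.231] pointing down, gripper open.
Joint ranges: [-2.77, 2.77], [-0.9, 2.22], [0.21, 2.48], [-1.53, 4.67], [0.24, 2.81], [-2.84, 2.84]. Speed limits (rad/s): [2.79, 2.79, 3.14, 3.14, 3.14, 3.14].

### API

Orientations are given as a unit quaternion [x, y, z, w].
In Python, from plant import get_state, read_camera, ctrl gives the robot as it stands.
- The arm moves only by the shell command python3 -m crank 'ROWS' [FORCE]. ROWS is JSON, a list of rows, each a list of 3 entries, a list of its own where there are three numbers: the shift along the tool's x, y, z in mm, then the turn about the tool's z in degrees, then the closure in counts, from 0 (fully open) to 255 (shut). In form: [[[tx, ty, tz], yaw, claw], ...]. A call has 1 to 10 rows; each row is the pose to reach, as a shift and turn from the pose commanded when the call began, along the tool's axes at that moment; what a row does not reach only later rows make up. A row lasts 1/10 s, in which the tool goes at most 50 mm and 8.59 degrees, less where a joint would pass 70% of its speed; a pose out of reach is approached as far as the arm can. A call with a gripper value outside its range is refused whole. The fingers move at their own pace and stop on an object; FORCE is the grip in N (left out, the last holds). Time passes only in rows, so rows that repeat a pose let the fingers close. It gives the time, the measured TCP pose, the force, the opening and the grip force at its end, in the units of the state.
- get_state(): the state, without advancing time (a new reading comes with each control period).
- read_camera(name): name is "side" or "top" or "wrist"; returns a dict with "frame" (400x640x3 uint8, blue, green, red), "range_z" (400x640 float32, m along the optical axis (not along the pixel's ray), 0 where there is no reading), "vfov" (degrees; the focal length in pixels is half the picture's height over the tangent of half this angle, whatever the lens; pixels are square), "cx", "cy" (the principal point, pixels), "origin" and "orientation" of the camera in the world. Camera axes: x right, y down, z forward; pixel columns grow to the right and rows downward; lengths in m; the calibration is good to about 2 mm. The wrist camera is an equidistant fisheye: a pixel r from the principal point sees the ray r / f radians off the axis. A picture is of the moment at which its call begins.
- ctrl.sign_off(): hands the job in; it is judged then, once.
The state is a dict: "time": time; "qpos": joint angles; "dq": joint speeds; "joint_efforts": joint torques, N m; "eef_pos": TCP position; "tcp_rot": TCP orientation; "contact_force": force on the tool from outside, world axes, zero at the start; "wrist_torque": the same for the moment, N m; "opening": opening from 0.0 (shut) to 1.0 (fully open); "finger_force": force on a finger pad.
Only numpy, scipy, OpenCV 4.12 (cv2) and the standard library are available. Lean on these libraries where they do the work, as an engineer would, in place of code of your own. Each camera call takes 0.05 s, during which the arm holds its last target. There are 200 camera calls.

### The job

Clear all the used syringes off the lab bench into the sharps bin. The bin is bolted: draw the bolt on its lid back out of the keeper, lay the syringes on the drop tray and push the trip lever at the bin's side right down so that the tray tips them in, as often as you need. When every syringe is inside and the tray has sprung back up level, lock the bin again by pushing the bolt fully home through the keeper; the marker pen and the bottle are not waste, so leave them where they are.

Things in the scene. Friction and masses are not known exactly. Their poses are not given: they have to be found in the camera images.
- syringe1: used 5 ml syringe lying on its side: white barrel 15 mm across, 64 mm long; finger flange 30 mm wide and plunger disc at the -x end, clear 9 mm needle shield at +x; x from -47 to +67 mm, 22 g. Origin: underside of the barrel's middle (z = 0 on the table; centre line 7.5 mm higher); x along the barrel. Grip across its middle. 3 to 5 of the 5 syringes are present
- syringe2: used 5 ml syringe lying on its side: white barrel 15 mm across, 64 mm long; finger flange 30 mm wide and plunger disc at the -x end, clear 9 mm needle shield at +x; x from -47 to +67 mm, 22 g. Origin: underside of the barrel's middle (z = 0 on the table; centre line 7.5 mm higher); x along the barrel. Grip across its middle. 3 to 5 of the 5 syringes are present
- syringe3: used 5 ml syringe lying on its side: white barrel 15 mm across, 64 mm long; finger flange 30 mm wide and plunger disc at the -x end, clear 9 mm needle shield at +x; x from -47 to +67 mm, 22 g. Origin: underside of the barrel's middle (z = 0 on the table; centre line 7.5 mm higher); x along the barrel. Grip across its middle. 3 to 5 of the 5 syringes are present
- syringe4: used 10 ml syringe lying on its side: white barrel 18 mm across, 76 mm long; finger flange 30 mm wide and plunger disc at the -x end, clear 9 mm needle shield at +x; x from -53 to +73 mm, 30 g. Origin: underside of the barrel's middle (z = 0 on the table; centre line 9 mm higher); x along the barrel. Grip across its middle. 3 to 5 of the 5 syringes are present
- syringe5: used 10 ml syringe lying on its side: white barrel 18 mm across, 76 mm long; finger flange 30 mm wide and plunger disc at the -x end, clear 9 mm needle shield at +x; x from -53 to +73 mm, 30 g. Origin: underside of the barrel's middle (z = 0 on the table; centre line 9 mm higher); x along the barrel. Grip across its middle. 3 to 5 of the 5 syringes are present
- bin: yellow sharps bin, fixed: 150 mm deep (x), 320 wide (y), white lid deck at z = 190 mm. Origin: centre of its underside; front is -x. All points called 'bin' are in its frame, mm. A mouth (x -60..60, y -145..75) in the deck has the drop tray as its floor, 30 mm down; 155 mm of free depth below. Trip lever beyond the -y end, barrel bolt on the deck by the mouth's +y end
- tray (a joint): angle of the grey drop tray and its lever (one rigid part), rad: 0 = level, shut; 1.13 = tipped right down. Pivots on the mouth's rear edge (bin x 60, z 158, along y): its front edge drops and what lies on it slides into the bin. Sprung: returns in about 0.5 s when let go; 3 to 4 N on the lever to start, 9 N at the end of the stroke. Locked when the bolt is home
- tray_floor (a point): top face of the drop tray, middle of its clear area (bin x -60..60, y -145..48), at bin (0, -49, 160) while shut. A syringe fits lying along the bin's y
- lever_pad (a point): centre of the upper face of the lever's black 46 x 46 mm pad, to be pressed down; 78 mm from the pivot line. At tray angle 0 the lever points to -x and 42 degrees up: pad at bin (4, -195, 212); at full stroke 23 degrees down: bin (-11, -195, 130). A push straight down at bin (-4, -195) stays on the pad. The bin's end wall is at y -160; nothing stands below the pad
- bolt (a joint): travel of the steel barrel bolt, m: 0 = drawn back, 0.042 = fully home, slid to the bin's -y through the keeper on the tray. Starts in the keeper, at 0.024 to 0.042, and so locks the tray; clear of the keeper below 0.015. Stays where it is left; about 3 N of friction
- bolt_knob (a point): centre of the top of the bolt's upright round knob, 16 mm across, reaching from 22 to 48 mm above the deck (top at z = 238 mm); at bin x -30, y 144 less the bolt travel. Slide it to the bin's -y to lock, +y to draw. The barrel below it is 21 mm wide and 21 mm high, from y 78 to 158; the deck beside it and the space beyond its +y end are free
- bolt_tip (a point): centre of the free end of the 10 mm bolt rod, at bin x = -30 mm, y = 79 mm less the bolt travel, z = 201 mm
- keeper (a point): centre of the steel keeper loop that stands on the tray near the mouth's +y end: y 48..64, 24 mm wide, opening 16 x 16 mm, top at z = 214 mm; at bin (-30, 56, 201) while the tray is shut. The bolt is through it once its tip is past y 48
- marker: marker pen lying on its side, 132 mm long, 17 mm across, grey with a black cap; no flange, no needle. Not waste: leave it. Origin: underside, middle
- bottle: small white bottle with a cap, 48 mm across, 110 mm high, standing. Leave it. Origin: underside

How it is judged:
By the outcome, as a careful person would: the job done as asked, in the order asked, and still so for the second after the job is handed in, with the robot touching nothing.
Of syringe1, syringe2, syringe3, syringe4, syringe5 only 3 to 5 are there at a start; the rules pass over those that are not, and their reading is None.
At some moment in a run one of syringe1, syringe2, syringe3, syringe4, syringe5 may be knocked a few centimetres aside while the robot is not near it.
It also fails if it takes over 210 s, if anything falls off the work surface, if the arm or the gripper's body presses on something with over 40 N, if the wrist force passes 120 N, or if a joint passes its speed limit or range.

## Working session

There is one attempt and no reset: what is moved stays moved. The work goes in short steps, Python scripts to look and compute and a shell command to move; the robot and the scene stay as the last step left them, time stands still between calls to the robot, and variables do not carry over. Pictures are saved under pics/ and viewed, at most 14 in all, crops included, and the job is handed in when it is done.

```bash
ls; mkdir -p pics
cat > h.py <<'E'
import numpy as np, cv2, json
from scipy.spatial.transform import Rotation as R
from plant import get_state, read_camera, ctrl
def f_of(c): return 200/np.tan(np.radians(c["vfov"])/2)
def cloud(c):
    h,w=c["range_z"].shape; u,v=np.meshgrid(np.arange(w),np.arange(h)); f=f_of(c); z=c["range_z"]
    p=np.stack([(u-c["cx"])/f*z,(v-c["cy"])/f*z,z],-1)
    return R.from_quat(c["orientation"]).apply(p.reshape(-1,3)).reshape(h,w,3)+np.array(c["origin"])
def ray(c,u,v,z):
    d=R.from_quat(c["orientation"]).apply([(u-c["cx"])/f_of(c),(v-c["cy"])/f_of(c),1]); o=np.array(c["origin"])
    return o+d*(z-o[2])/d[2]
E
python3 - <<'E'
from h import *
s=get_state(); print({k:np.round(v,3).tolist() for k,v in s.items()})
for n in ["top","side"]:
    c=read_camera(n); cv2.imwrite(f"pics/{n}0.png",c["frame"]); np.savez(f"{n}0.npz",**c)
    print(n,c["vfov"],c["cx"],c["cy"],c["origin"],c["orientation"],(c["range_z"]>0).mean())
E
```

```text
pics
{'time': 0.0, 'qpos': [0.983, 0.287, 1.578, 0.0, 1.279, -0.15], 'dq': [0.0, -0.001, -0.001, 0.0, -0.003, -0.0], 'joint_efforts': [0.0, -40.598, -29.263, -0.0, 0.006, -0.0], 'eef_pos': [0.286, 0.611, 0.23], 'tcp_rot': [0.217, 0.976, -0.001, -0.0], 'contact_force': [0.761, -0.744, -0.057], 'wrist_torque': [-0.012, -0.026, 0.008], 'finger_force': 0.0, 'opening': 1.003}
top 57.044233969441784 316.14005507910827 194.27288009044037 [ 0.41153652 -0.01536733  1.01260384] [-0.69940573  0.71123592 -0.04875335  0.05097253] 0.995859375
side 45.7579944320381 322.38166639511394 190.61677557218036 [-0.30381203 -0.8366738   0.92561844] [ 0.81092892 -0.35007259  0.17377644 -0.43548274] 0.9958359375
```

View pics/top0.png

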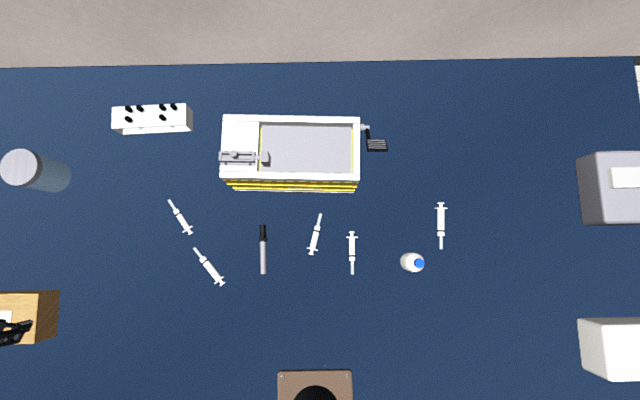

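View pics/side0.png

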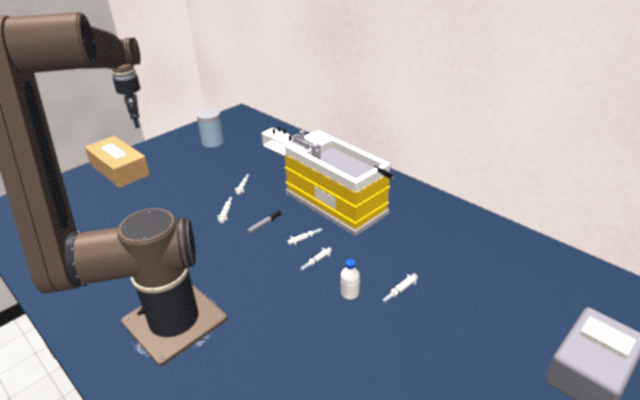

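The top view shows five syringes at about (180,217), (209,266), (315,234), (352,252) and (441,225). The marker is at (263,249), the bottle at (412,262), the bin at (290,150), the knob at (237,157) and the lever pad at (377,145).

```bash
cat > find.py <<'E'
from h import *
def syringes(c,rois=None):
    """white blobs on the table -> list of (origin x,y, yaw of +x, length)"""
    g=c["frame"]; P=cloud(c); hsv=cv2.cvtColor(g,cv2.COLOR_BGR2HSV)
    m=((hsv[...,2]>120)&(hsv[...,1]<110)&(P[...,2]<0.045)&(np.abs(P[...,1])<0.75)&(P[...,0]<0.8)&(P[...,0]>0.15)).astype(np.uint8)
    n,l,st,ce=cv2.connectedComponentsWithStats(m,connectivity=8); out=[]
    for i in range(1,n):
        if st[i,4]<60: continue
        v,u=np.where(l==i)
        q=np.array([ray(c,a,b,0.008)[:2] for a,b in zip(u,v)])
        mu=q.mean(0); w,V=np.linalg.eigh(np.cov((q-mu).T)); d=V[:,1]; nrm=V[:,0]
        t=(q-mu)@d; s=(q-mu)@nrm
        # flange end: larger lateral spread
        lo=np.ptp(s[t<np.percentile(t,30)]); hi=np.ptp(s[t>np.percentile(t,70)])
        if hi>lo: d=-d; t=-t; 
        L=np.ptp(t); out.append((mu,d,L,np.ptp(s),t.min(),t.max(),ce[i],st[i,4]))
    return out
if __name__=="__main__":
    c=dict(np.load("top0.npz"))
    for mu,d,L,W,a,b,ce,n in syringes(c):
        o=mu+d*(a+0.053 if L>0.120 else a+0.047)
        print("c",np.round(mu,3),"yaw",round(np.degrees(np.arctan2(d[1],d[0])),1),"L %.3f W %.3f"%(L,W),"orig",np.round(o,3),"r %.3f"%np.hypot(*o),"px",np.round(ce),n)
    P=cloud(c); 
    for z0,z1 in [(0.18,0.2),(0.150,0.168),(0.2,0.245)]:
        m=((P[...,2]>z0)&(P[...,2]<z1)&(P[...,0]<0.85)&(P[...,0]>0.4)&(abs(P[...,1])<0.3)); q=P[m]; print(z0,m.sum(),q.min(0).round(3),q.max(0).round(3),np.round(np.median(q,0),3))
    print(cv2.minAreaRect((P[(P[...,2]>0.183)&(P[...,2]<0.198)&(P[...,0]>.4)&(P[...,0]<0.85)&(abs(P[...,1])<0.3)][:,:2]*1000).astype(np.float32)))
    for u,v in [(237,157),(377,145),(265,158),(228,153),(412,262)]: print((u,v),P[v,u].round(3))
    cv2.imwrite("pics/bin0.png",cv2.resize(c["frame"][95:205,200:410],None,fx=3.8,fy=3.8,interpolation=cv2.INTER_CUBIC))
E
python3 find.py
```

```text
c [0.767 0.104] yaw -84.0 L 0.420 W 0.135 orig [0.755 0.217] r 0.786 px [273. 121.] 261
c [0.746 0.438] yaw -88.2 L 0.198 W 0.020 orig [0.744 0.483] r 0.887 px [156. 130.] 451
c [0.598 0.697] yaw 134.0 L 0.093 W 0.047 orig [0.595 0.7  ] r 0.919 px [ 60. 183.] 269
c [0.566 0.048] yaw -92.3 L 0.337 W 0.007 orig [0.57  0.166] r 0.594 px [294. 191.] 253
c [0.494 0.359] yaw 34.1 L 0.119 W 0.032 orig [0.49  0.356] r 0.606 px [180. 218.] 270
c [ 0.473 -0.351] yaw 176.2 L 0.131 W 0.036 orig [ 0.477 -0.351] r 0.593 px [441. 222.] 339
c [ 0.441 -0.008] yaw -14.5 L 0.119 W 0.031 orig [ 0.435 -0.006] r 0.435 px [315. 236.] 272
c [ 0.4   -0.106] yaw 179.4 L 0.117 W 0.035 orig [ 0.408 -0.106] r 0.421 px [352. 250.] 274
c [0.385 0.134] yaw -178.5 L 0.088 W 0.017 orig [0.382 0.134] r 0.405 px [262. 257.] 197
c [0.36  0.277] yaw 38.8 L 0.130 W 0.032 orig [0.356 0.274] r 0.449 px [209. 268.] 339
c [ 0.372 -0.244] yaw 166.4 L 0.049 W 0.024 orig [ 0.35  -0.239] r 0.424 px [403. 260.] 73
c [ 0.18  -0.704] yaw -179.9 L 0.073 W 0.037 orig [ 0.168 -0.704] r 0.724 px [583. 332.] 312
0.18 3880 [ 0.559 -0.166  0.18 ] [0.719 0.206 0.2  ] [0.649 0.121 0.189]
0.15 4482 [ 0.559 -0.144  0.15 ] [0.704 0.205 0.168] [0.643 0.005 0.159]
0.2 677 [ 0.6   -0.174  0.2  ] [0.65  0.203 0.241] [0.619 0.113 0.21 ]
((639.7638549804688, 20.301132202148438), (368.0404052734375, 151.060302734375), 87.80172729492188)
(237, 157) [0.61 0.16 0.22]
(377, 145) [ 0.633 -0.151  0.215]
(265, 158) [0.609 0.099 0.21 ]
(228, 153) [0.623 0.182 0.209]
(412, 262) [ 0.37  -0.249  0.083]
```

View pics/bin0.png

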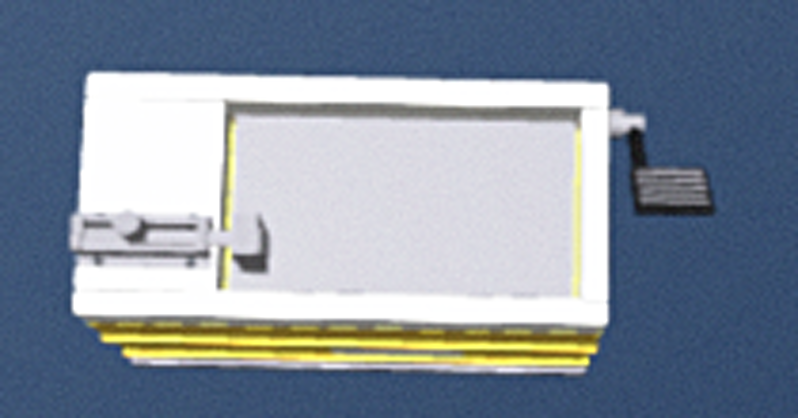

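The crop shows the bin with the knob at crop (127,222), which is full-frame (233.4,153.4). The bolt rod runs into the keeper at crop (250,238). The pad is at (675,190), which is full-frame (377.6,145).

```bash
cat > plan.py <<'E'
from h import *
def plan(p,ang,s=None,pos=None,ya=None):
    """p: world TCP target (m); ang: world angle (deg) of closing line. prints tool shift mm + yaw deg"""
    s=s or get_state(); Rm=R.from_quat(s["tcp_rot"]); a0=np.degrees(np.arctan2(*Rm.as_matrix()[:2,1][::-1]))
    sh=Rm.inv().apply(np.array(p)-s["eef_pos"])*1000
    dy=-((ang-a0+90)%180-90)           # tool z is down
    q1=np.degrees(np.arctan2(p[1],p[0])); 
    for d in (dy,dy-180*np.sign(dy)): print("  shift",sh.round(1),"yaw",round(d,1),"-> q6~",round(q1-(a0-d)) if 1 else 0)
E
cat > binpose.py <<'E'
from h import *
import sys
c=dict(np.load("top0.npz")); P=cloud(c); hsv=cv2.cvtColor(c["frame"],cv2.COLOR_BGR2HSV)
m=((hsv[...,2]>190)&(hsv[...,1]<40)&(abs(P[...,2]-0.19)<0.012)&(P[...,0]>.5)&(P[...,0]<.8)&(abs(P[...,1])<.3)).astype(np.uint8)
n,l,st,_=cv2.connectedComponentsWithStats(m); i=1+st[1:,4].argmax(); m=(l==i)
v,u=np.where(m); q=np.array([ray(c,a,b,0.19)[:2]*1000 for a,b in zip(u,v)],np.float32)
r=cv2.minAreaRect(q); print(r)
yaw=(r[2]+45)%90-45; print("yaw",yaw)
O=np.array(r[0])/1000; Rz=np.array([[np.cos(np.radians(yaw)),-np.sin(np.radians(yaw))],[np.sin(np.radians(yaw)),np.cos(np.radians(yaw))]])
def tob(p): return ((p[:2]-O)@Rz*1000).round(1)
print("knob bin",tob(ray(c,233.4,153.4,.238)),"pad",tob(ray(c,377.6,145,.212)),"keeper",tob(ray(c,264.5,156,.214)))
tm=(abs(P[...,2]-0.16)<.006)&(P[...,0]>.55)&(P[...,0]<.72)&(abs(P[...,1])<.2)
print("tray rect", cv2.minAreaRect((P[cv2.erode(tm.astype(np.uint8),np.ones((3,3)))>0][:,:2]*1000).astype(np.float32)), "tray z",np.median(P[tm][:,2]))
np.savez("bin.npz",O=O,Rz=Rz,yaw=yaw)
E
python3 binpose.py
python3 - <<'E'
from h import *; from plan import plan
b=np.load("bin.npz"); print(b["O"])
def w(x,y,z): return np.r_[b["O"]+b["Rz"]@np.array([x,y])/1000,z/1000]
for t in (24,30,36,42):
    k=w(-30,144-t,300); print(t,k);
E
```

```text
((639.9159545898438, 44.25331115722656), (317.609619140625, 149.3775634765625), 87.74588775634766)
yaw -2.2541122436523438
knob bin [-30.7 118.2] pad [   2.2 -197.5] keeper [-29.   54.4]
tray rect ((642.3441162109375, -10.967025756835938), (256.838623046875, 113.57667541503906), 88.63798522949219) tray z 0.15913509802935244
[0.63991595 0.04425331]
24 [0.61465895 0.1653404  0.3       ]
30 [0.61442296 0.15934505 0.3       ]
36 [0.61418697 0.15334969 0.3       ]
42 [0.61395098 0.14735433 0.3       ]
```

```bash
cat >> plan.py <<'E'
_b=np.load("bin.npz")
def w(x,y,z): return np.r_[_b["O"]+_b["Rz"]@np.array([x,y])/1000,z/1000]
yaw=float(_b["yaw"])
E
python3 - <<'E'
from plan import *
plan(w(-30,118,300),yaw)
E
```

```text
shift [-487.5 -266.1  -69.5] yaw 67.2 -> q6~ 17
  shift [-487.5 -266.1  -69.5] yaw -112.8 -> q6~ -163
```

```bash
python3 -m crank '[[[0,0,-70],0,0],[[0,0,-70],0,0],[[-250,-136,-70],34,0],[[-250,-136,-70],34,0],[[-250,-136,-70],34,0],[[-250,-136,-70],34,0],[[-250,-136,-70],34,0],[[-250,-136,-70],34,0]]' 25 | tail -5
python3 - <<'E'
from plan import *
plan(w(-30,118,300),yaw)
E
```

```text
eef_pos: [0.4561, 0.3795, 0.3008]
tcp_rot: [0.494, 0.87, -0.001, 0.0]
contact_force: [0.4, -0.2, 0.1]
opening: 1.003
finger_force: 0.0
  shift [-266.8   25.4    0.9] yaw 33.1 -> q6~ 17
  shift [-266.8   25.4    0.9] yaw -146.9 -> q6~ -163
```

```bash
python3 -m crank '[[[-267,25,1],33,0],[[-267,25,1],33,0],[[-267,25,1],33,0],[[-267,25,1],33,0],[[-267,25,1],33,0],[[-267,25,1],33,0],[[-267,25,1],33,110],[[-267,25,1],33,110],[[-267,25,1],33,110],[[-267,25,1],33,110]]' 25 | tail -5
python3 - <<'E'
from plan import *
plan(w(-30,118,217),yaw)
c=read_camera("wrist"); cv2.imwrite("pics/w1.png",c["frame"]); print(c["vfov"],c["origin"],c["orientation"],c["cx"],c["cy"])
E
```

```text
eef_pos: [0.6127, 0.1676, 0.3005]
tcp_rot: [0.719, 0.695, 0.0, -0.0]
contact_force: [0.1, 1.1, 0.8]
opening: 0.567
finger_force: 0.0
  shift [-4.2  2.  83.5] yaw 0.3 -> q6~ 17
  shift [-4.2  2.  83.5] yaw -179.7 -> q6~ -163
65.70646984690485 [0.61502849 0.24347781 0.44318514] [ 0.98843617 -0.01732937 -0.0026923   0.15061997] 318.4565218486511 198.87459181791888
```

View pics/w1.png

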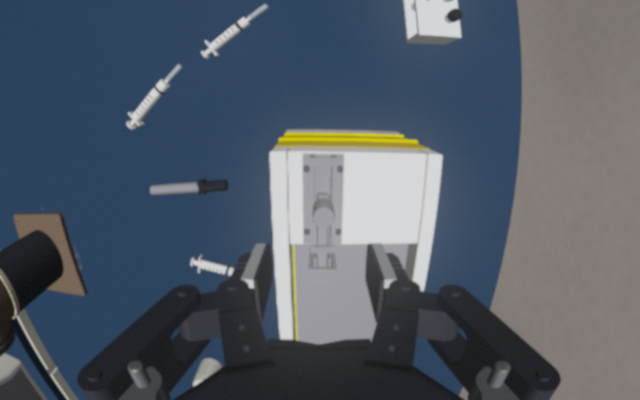

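The wrist view shows the knob top at about (322,203), lying between the fingers in the closing direction. I'll check its position by a ray.

```bash
cat >> h.py <<'E'
def wray(c,u,v,z):
    dx,dy=u-c["cx"],v-c["cy"]; r=np.hypot(dx,dy); th=r/f_of(c)
    d=R.from_quat(c["orientation"]).apply([np.sin(th)*dx/max(r,1e-9),np.sin(th)*dy/max(r,1e-9),np.cos(th)]); o=np.array(c["origin"])
    return o+d*(z-o[2])/d[2]
E
python3 - <<'E'
from plan import *
c=read_camera("wrist"); b=_b
for uv in [(322,203),(322,208)]:
    k=wray(c,*uv,.238); print(k,((k[:2]-b["O"])@b["Rz"]*1000).round(1))
plan(w(-30,118,217),yaw)
E
```

```text
Traceback (most recent call last):
NameError: name '_b' is not defined
```

```bash
sed -i 's/_b\b/B/g' plan.py
python3 - <<'E'
from plan import *
c=read_camera("wrist"); b=B
for uv in [(322,203),(322,208)]:
    k=wray(c,*uv,.238); print(k,((k[:2]-b["O"])@b["Rz"]*1000).round(1))
plan(w(-30,118,217),yaw)
E
```

```text
[0.61536778 0.17603736 0.238     ] [-29.7 130.7]
[0.61525019 0.17235147 0.238     ] [-29.7 127. ]
  shift [-3.6  1.7 83.5] yaw 0.3 -> q6~ 17
  shift [-3.6  1.7 83.5] yaw -179.7 -> q6~ -163
```

```bash
python3 -m crank '[[[-4,2,40],0,110],[[-4,2,82],0,110],[[-4,2,82],0,110],[[-4,2,82],0,255],[[-4,2,82],0,255],[[-4,2,82],0,255],[[-4,2,82],0,255],[[-4,2,82],0,255]]' 25 | tail -5
python3 - <<'E'
from plan import *
plan(w(-30,144,218),yaw)
E
```

```text
eef_pos: [0.616, 0.1624, 0.2217]
tcp_rot: [0.72, 0.694, 0.001, 0.001]
contact_force: [-4.8, -0.2, 6.8]
opening: 0.171
finger_force: 25.6
  shift [26.9 -1.4  3.7] yaw 0.2 -> q6~ 19
  shift [26.9 -1.4  3.7] yaw -179.8 -> q6~ -161
```

```bash
python3 -m crank '[[[0,0,-3],0,255],[[7,0,-3],0,255],[[14,0,-3],0,255],[[20,0,-3],0,255],[[25,0,-3],0,255],[[27,0,-3],0,255],[[27,0,-3],0,255]]' 25 | tail -5
python3 - <<'E'
from plan import *
plan(w(-30,144,218),yaw)
E
```

```text
eef_pos: [0.6169, 0.1867, 0.2218]
tcp_rot: [0.72, 0.694, -0.002, 0.002]
contact_force: [-0.7, -9.7, 2.7]
opening: 0.171
finger_force: 25.3
  shift [ 2.6 -1.4  3.7] yaw 0.2 -> q6~ 19
  shift [ 2.6 -1.4  3.7] yaw -179.8 -> q6~ -161
```

```bash
python3 -m crank '[[[-2,0,0],0,110],[[-2,0,0],0,110],[[-2,0,0],0,110],[[-2,0,-50],0,110],[[-2,0,-80],0,110],[[-2,0,-80],0,110]]' 25 | tail -5
cat > look.py <<'E'
from plan import *; from find import syringes
c=read_camera("top"); np.savez("top1.npz",**c)
for mu,d,L,W,a,b,ce,n in syringes(c):
    if not(0.085<L<0.15 and W<0.045): continue
    o=mu+d*(a+(0.053 if L>0.1245 else 0.047)); y=np.degrees(np.arctan2(d[1],d[0]))
    print("yaw %.1f L %.3f W %.3f"%(y,L,W),"orig",o.round(3),"r %.3f"%np.hypot(*o),"close ang %.1f"%(y+90))
P=cloud(c); print("state",{k:np.round(get_state()[k],3).tolist() for k in("time","eef_pos","qpos")})
E
python3 look.py
python3 - <<'E'
from plan import *
c=dict(np.load("top1.npz"));cv2.imwrite("pics/bin1.png",cv2.resize(c["frame"][95:205,200:410],None,fx=3.8,fy=3.8,interpolation=cv2.INTER_CUBIC))
plan([.440,-.007,.15],75.5)
E
```

```text
eef_pos: [0.6187, 0.1881, 0.3086]
tcp_rot: [0.72, 0.694, 0.005, 0.003]
contact_force: [0.6, -0.3, 0.3]
opening: 0.569
finger_force: 0.0
yaw 129.3 L 0.086 W 0.045 orig [0.589 0.706] r 0.920 close ang 219.3
yaw 176.2 L 0.131 W 0.036 orig [ 0.477 -0.351] r 0.592 close ang 266.2
yaw -14.4 L 0.119 W 0.031 orig [ 0.435 -0.006] r 0.435 close ang 75.6
yaw 179.2 L 0.117 W 0.035 orig [ 0.408 -0.107] r 0.421 close ang 269.2
yaw -178.1 L 0.088 W 0.016 orig [0.382 0.134] r 0.405 close ang -88.1
state {'time': 4.2, 'eef_pos': [0.618, 0.188, 0.305], 'qpos': [0.138, 0.173, 1.577, 0.001, 1.385, 0.174]}
  shift [-201.5 -171.6  153.6] yaw -77.5 -> q6~ -76
  shift [-201.5 -171.6  153.6] yaw 102.5 -> q6~ 104
```

View pics/bin1.png

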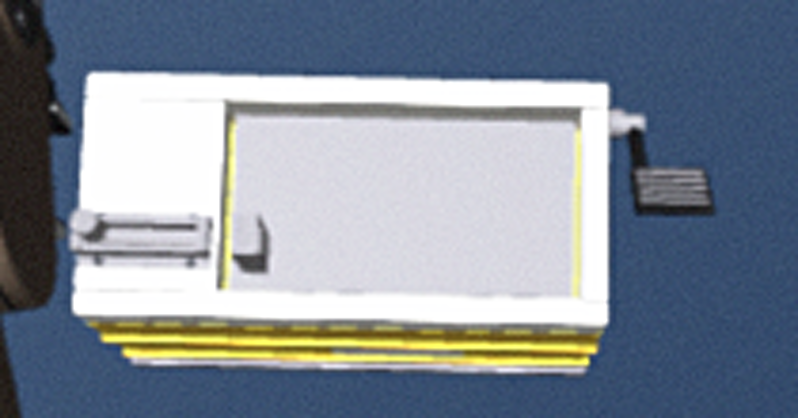

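The bolt is fully drawn back: the knob is at crop (88,222) and the rod is clear of the keeper. Next I'll pick the syringe in front of the bin.

```bash
python3 -m crank '[[[-60,-60,0],-20,110],[[-120,-120,0],-40,110],[[-201,-171,100],-77,110],[[-201,-171,150],-77,110],[[-201,-171,150],-77,110],[[-201,-171,150],-77,110],[[-201,-171,150],-77,110],[[-201,-171,150],-77,110],[[-201,-171,150],-77,110],[[-201,-171,150],-77,110]]' 25 | tail -5
python3 look.py
python3 - <<'E'
from plan import *
plan([.436,-.006,.004],75.5)
c=read_camera("wrist");cv2.imwrite("pics/w2.png",c["frame"])
E
```

```text
eef_pos: [0.437, -0.0074, 0.1497]
tcp_rot: [0.132, 0.991, 0.0, -0.001]
contact_force: [-0.2, -0.2, 0.4]
opening: 0.569
finger_force: 0.0
yaw 33.9 L 0.120 W 0.034 orig [0.489 0.356] r 0.605 close ang 123.9
yaw 176.3 L 0.131 W 0.036 orig [ 0.477 -0.351] r 0.593 close ang 266.3
yaw 177.3 L 0.117 W 0.026 orig [ 0.408 -0.108] r 0.422 close ang 267.3
yaw -179.5 L 0.088 W 0.016 orig [0.382 0.135] r 0.405 close ang -89.5
yaw 38.9 L 0.130 W 0.032 orig [0.356 0.274] r 0.449 close ang 128.9
state {'time': 5.25, 'eef_pos': [0.437, -0.007, 0.15], 'qpos': [-0.25, -0.17, 2.211, 0.0, 1.103, -1.555]}
  shift [  1.3   0.9 146.1] yaw -0.7 -> q6~ -76
  shift [  1.3   0.9 146.1] yaw 179.3 -> q6~ 104
```

View pics/w2.png

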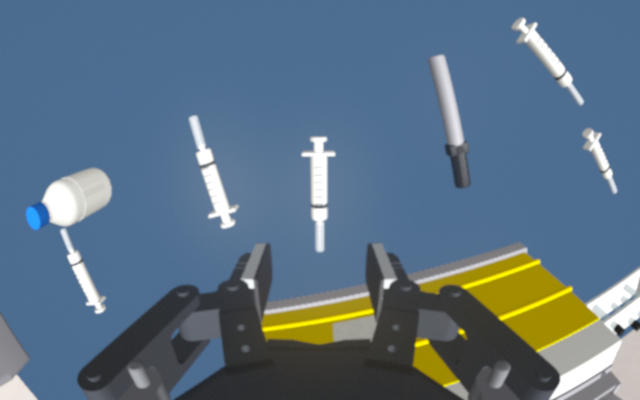

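The wrist view shows the barrel at (319,180), centred between the fingers (midpoint about 318) and aligned. I'll descend.

```bash
python3 -m crank '[[[1,1,50],-1,110],[[1,1,100],-1,110],[[1,1,130],-1,110],[[1,1,145],-1,110],[[1,1,145],-1,110],[[1,1,145],-1,255],[[1,1,145],-1,255],[[1,1,145],-1,255],[[1,1,145],-1,255],[[1,1,145],-1,255]]' 30 | tail -5
python3 -m crank '[[[0,0,-50],0,255],[[0,0,-100],0,255],[[0,0,-150],0,255],[[0,0,-200],0,255],[[0,0,-240],0,255],[[0,0,-240],0,255]]' | tail -5
python3 - <<'E'
from plan import *
plan(w(25,-49,250),yaw)
plan(w(25,-49,165),yaw)
E
```

```text
eef_pos: [0.4388, -0.0068, 0.0079]
tcp_rot: [0.123, 0.992, -0.0, 0.002]
contact_force: [-0.5, 0.1, 5.9]
opening: 0.153
finger_force: 29.5
eef_pos: [0.4407, -0.0073, 0.254]
tcp_rot: [0.123, 0.992, -0.001, 0.007]
contact_force: [1.3, -0.7, 0.1]
opening: 0.15
finger_force: 29.6
  shift [-215.1   55.7    7.2] yaw 78.2 -> q6~ 2
  shift [-215.1   55.7    7.2] yaw -101.8 -> q6~ -178
  shift [-213.9   55.7   92.1] yaw 78.2 -> q6~ 2
  shift [-213.9   55.7   92.1] yaw -101.8 -> q6~ -178
```

```bash
python3 -m crank '[[[-214,63,7],78,255],[[-214,63,7],78,255],[[-214,63,7],78,255],[[-214,63,7],78,255],[[-214,63,7],78,255],[[-214,63,7],78,255],[[-214,63,7],78,255],[[-214,63,7],78,255],[[-214,63,7],78,255],[[-214,63,7],78,255]]' | tail -5
python3 - <<'E'
from plan import *
plan(w(28,-40,170),yaw)
E
```

```text
eef_pos: [0.6596, 0.0026, 0.2377]
tcp_rot: [0.72, 0.694, -0.001, -0.001]
contact_force: [-0.8, -0.5, 0.4]
opening: 0.153
finger_force: 29.6
  shift [ 0.9  6.8 67.6] yaw 0.1 -> q6~ 3
  shift [ 0.9  6.8 67.6] yaw -179.9 -> q6~ -177
```

```bash
python3 -m crank '[[[1,6,40],0,255],[[1,6,60],0,255],[[1,6,67],0,255],[[1,6,67],0,255],[[1,6,67],0,190],[[1,6,67],0,190],[[1,6,67],0,190],[[1,6,20],0,190],[[1,6,-30],0,190],[[1,6,-50],0,190]]' | tail -5
python3 - <<'E'
from plan import *
plan([.415,-.107,.28],88.2)
E
```

```text
eef_pos: [0.6685, 0.003, 0.2972]
tcp_rot: [0.72, 0.694, 0.003, 0.004]
contact_force: [0.8, 0.2, 0.3]
opening: 0.257
finger_force: 0.0
  shift [-119.1 -249.5   14.6] yaw 89.7 -> q6~ 77
  shift [-119.1 -249.5   14.6] yaw -90.3 -> q6~ -103
```

```bash
python3 -m crank '[[[-119,-250,15],85,110],[[-119,-250,15],85,110],[[-119,-250,15],85,110],[[-119,-250,15],85,110],[[-119,-250,15],85,110],[[-119,-250,15],85,110],[[-119,-250,100],85,110],[[-119,-250,140],85,110],[[-119,-250,140],85,110],[[-119,-250,140],85,110]]' | tail -5
python3 look.py
python3 - <<'E'
from plan import *
plan([.414,-.107,.009],88.3)
c=read_camera("wrist");cv2.imwrite("pics/w3.png",c["frame"])
E
```

```text
eef_pos: [0.4093, -0.1052, 0.1453]
tcp_rot: [1.0, 0.022, -0.003, -0.002]
contact_force: [-0.2, 0.1, 1.0]
opening: 0.566
finger_force: 0.0
yaw 33.8 L 0.120 W 0.034 orig [0.489 0.356] r 0.605 close ang 123.8
yaw 176.1 L 0.131 W 0.036 orig [ 0.477 -0.351] r 0.593 close ang 266.1
yaw -178.2 L 0.088 W 0.016 orig [0.382 0.134] r 0.405 close ang -88.2
yaw 38.8 L 0.130 W 0.032 orig [0.356 0.274] r 0.449 close ang 128.8
state {'time': 9.95, 'eef_pos': [0.411, -0.106, 0.148], 'qpos': [-0.493, -0.2, 2.241, -0.0, 1.105, 1.036]}
  shift [  3.6   1.4 138.5] yaw 4.1 -> q6~ 77
  shift [  3.6   1.4 138.5] yaw -175.9 -> q6~ -103
```

View pics/w3.png

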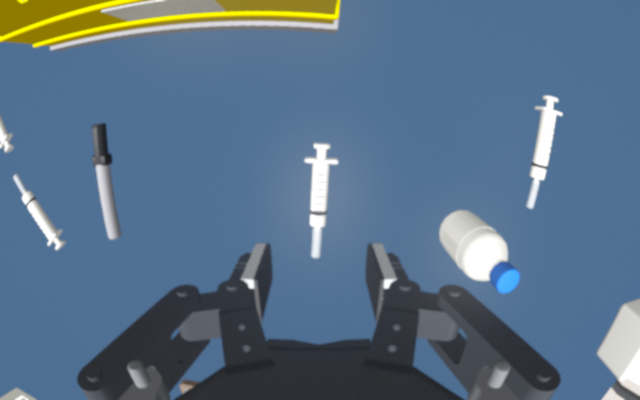

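The wrist view shows the second syringe centred at (318,190) and tilted about 3°. The bottle is at (478,248), well clear.

```bash
python3 -m crank '[[[4,1,50],3,110],[[4,1,100],3,110],[[4,1,125],3,110],[[4,1,138],3,110],[[4,1,138],3,110],[[4,1,138],3,255],[[4,1,138],3,255],[[4,1,138],3,255],[[4,1,138],3,255],[[4,1,138],3,255]]' 30 | tail -5
python3 -m crank '[[[0,0,-50],0,255],[[0,0,-100],0,255],[[0,0,-150],0,255],[[0,0,-200],0,255],[[0,0,-235],0,255],[[0,0,-235],0,255],[[0,0,-235],0,255]]' | tail -5
python3 - <<'E'
from plan import *
plan(w(-25,-40,250),yaw)
E
```

```text
eef_pos: [0.4184, -0.1085, 0.0147]
tcp_rot: [1.0, -0.0, 0.002, 0.001]
contact_force: [-3.3, 2.6, 15.0]
opening: -0.003
finger_force: 7.5
eef_pos: [0.4166, -0.1076, 0.248]
tcp_rot: [1.0, -0.001, 0.002, 0.001]
contact_force: [-0.7, 0.5, 0.5]
opening: 0.001
finger_force: 0.0
  shift [ 196.6 -113.    -1.5] yaw -87.8 -> q6~ 3
  shift [ 196.6 -113.    -1.5] yaw 92.2 -> q6~ 183
```

The grip slipped off because the TCP was too high. I'll look again and go lower.

```bash
python3 -m crank '[[[0,0,100],0,110],[[0,0,100],0,110],[[0,0,100],0,110],[[0,0,100],0,110]]' | tail -5
python3 - <<'E'
from plan import *
c=read_camera("wrist");cv2.imwrite("pics/w4.png",c["frame"])
f=c["frame"];hsv=cv2.cvtColor(f,cv2.COLOR_BGR2HSV)
m=((hsv[...,2]>130)&(hsv[...,1]<90)).astype(np.uint8); m[:,:255]=0;m[:,385:]=0;m[:110]=0;m[262:]=0
n,l,st,ce=cv2.connectedComponentsWithStats(m)
for i in range(1,n):
    if st[i,4]<150: continue
    v,u=np.where(l==i); q=np.array([wray(c,a,b,.008)[:2] for a,b in zip(u,v)]); print(st[i],q.mean(0).round(4),[ (np.round(x[0],3),np.round(x[1],3),x[2]) for x in [cv2.minAreaRect((q*1000).astype(np.float32))]])
plan([.414,-.107,.002],88.3)
E
```

```text
eef_pos: [0.415, -0.1068, 0.1451]
tcp_rot: [1.0, -0.001, -0.002, -0.001]
contact_force: [0.1, 0.3, 0.4]
opening: 0.568
finger_force: 0.0
[ 301  146   38  116 2186] [ 0.404  -0.1071] [(array([ 395.197, -102.089]), array([ 33.982, 117.159]), 82.07845306396484)]
[372 242  13  20 175] [ 0.3473 -0.1689] [(array([ 346.683, -170.002]), array([25.131, 10.431]), 23.274866104125977)]
  shift [ -2.8  -0.7 145.3] yaw 1.6 -> q6~ 77
  shift [ -2.8  -0.7 145.3] yaw -178.4 -> q6~ -103
```

View pics/w4.png

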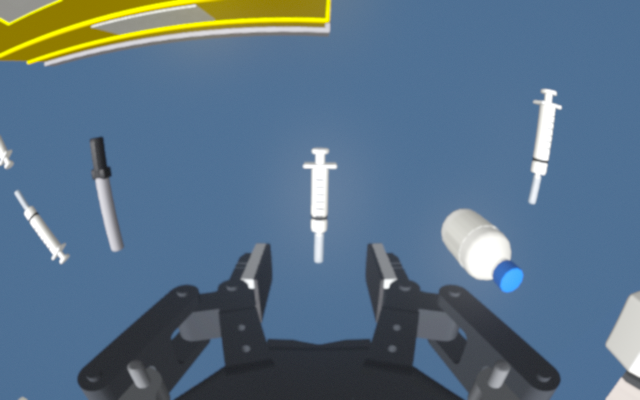

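The syringe is still in place and aligned, with the barrel at (319,195). I'll descend lower this time.

```bash
python3 -m crank '[[[-3,0,50],0,110],[[-3,0,100],0,110],[[-3,0,130],0,110],[[-3,0,145],0,110],[[-3,0,145],0,110],[[-3,0,145],0,255],[[-3,0,145],0,255],[[-3,0,145],0,255],[[-3,0,145],0,255],[[-3,0,145],0,255]]' 30 | tail -5
python3 -m crank '[[[0,0,-50],0,255],[[0,0,-100],0,255],[[0,0,-150],0,255],[[0,0,-200],0,255],[[0,0,-245],0,255],[[0,0,-245],0,255],[[0,0,-245],0,255]]' | tail -5
python3 - <<'E'
from plan import *
plan(w(-25,-40,250),yaw)
E
```

```text
eef_pos: [0.4153, -0.1085, 0.0037]
tcp_rot: [1.0, -0.001, 0.002, 0.001]
contact_force: [1.2, 0.3, 7.0]
opening: 0.157
finger_force: 30.6
eef_pos: [0.4137, -0.1076, 0.2483]
tcp_rot: [1.0, -0.001, 0.002, 0.001]
contact_force: [0.1, 0.9, -0.3]
opening: 0.156
finger_force: 30.0
  shift [ 199.5 -113.1   -1.2] yaw -87.8 -> q6~ 3
  shift [ 199.5 -113.1   -1.2] yaw 92.2 -> q6~ 183
```

```bash
python3 -m crank '[[[200,-113,0],-84,255],[[200,-113,0],-84,255],[[200,-113,0],-84,255],[[200,-113,0],-84,255],[[200,-113,0],-84,255],[[200,-113,0],-84,255],[[200,-113,0],-84,255],[[200,-113,0],-84,255],[[200,-113,0],-84,255],[[200,-113,0],-84,255]]' | tail -5
python3 - <<'E'
from plan import *
plan(w(-25,-40,167),yaw)
E
```

```text
eef_pos: [0.612, 0.0056, 0.2432]
tcp_rot: [0.742, 0.671, -0.002, -0.002]
contact_force: [0.1, 0.4, -0.0]
opening: 0.157
finger_force: 30.0
  shift [-0.2  1.8 76.2] yaw -3.5 -> q6~ 3
  shift [-0.2  1.8 76.2] yaw 176.5 -> q6~ 183
```

```bash
python3 -m crank '[[[0,2,40],-4,255],[[0,2,60],-4,255],[[0,2,76],-4,255],[[0,2,76],-4,255],[[0,2,76],-4,190],[[0,2,76],-4,190],[[0,2,76],-4,190],[[0,2,30],-4,190],[[0,2,-20],-4,190],[[0,2,-50],-4,190]]' | tail -5
python3 - <<'E'
from plan import *
plan(w(-4,-195,290),yaw)
c=read_camera("top");np.savez("top1.npz",**c);cv2.imwrite("pics/bin2.png",cv2.resize(c["frame"][95:205,200:410],None,fx=3.8,fy=3.8,interpolation=cv2.INTER_CUBIC))
E
```

```text
eef_pos: [0.6167, 0.005, 0.3024]
tcp_rot: [0.72, 0.694, 0.002, 0.003]
contact_force: [0.5, -1.0, 0.2]
opening: 0.253
finger_force: 0.0
  shift [-154.9   17.    12.7] yaw 0.2 -> q6~ -11
  shift [-154.9   17.    12.7] yaw -179.8 -> q6~ -191
```

```bash
python3 -m crank '[[[-50,0,0],0,255],[[-100,0,0],0,255],[[-150,20,0],0,255],[[-155,20,0],0,255],[[-155,20,0],0,255]]' | tail -5
python3 look.py
python3 - <<'E'
from plan import *
plan(w(-4,-195,225),yaw); plan(w(-4,-195,127),yaw)
c=read_camera("top");cv2.imwrite("pics/bin3.png",cv2.resize(c["frame"][95:205,200:410],None,fx=3.8,fy=3.8,interpolation=cv2.INTER_CUBIC))
E
```

```text
eef_pos: [0.6297, -0.1523, 0.2965]
tcp_rot: [0.721, 0.693, 0.0, 0.0]
contact_force: [0.8, 0.3, 0.1]
opening: 0.001
finger_force: 0.0
yaw 34.4 L 0.119 W 0.032 orig [0.49  0.356] r 0.606 close ang 124.4
yaw 176.1 L 0.128 W 0.036 orig [ 0.475 -0.351] r 0.590 close ang 266.1
yaw 1.6 L 0.088 W 0.015 orig [0.388 0.135] r 0.411 close ang 91.6
yaw 39.0 L 0.130 W 0.032 orig [0.356 0.274] r 0.449 close ang 129.0
state {'time': 16.45, 'eef_pos': [0.63, -0.151, 0.297], 'qpos': [-0.392, 0.185, 1.578, 0.001, 1.378, -0.354]}
  shift [ 0.2 -1.4 71.5] yaw 0.1 -> q6~ -11
  shift [ 0.2 -1.4 71.5] yaw -179.9 -> q6~ -191
  shift [ 1.000e-01 -1.400e+00  1.695e+02] yaw 0.1 -> q6~ -11
  shift [ 1.000e-01 -1.400e+00  1.695e+02] yaw -179.9 -> q6~ -191
```

View pics/bin3.png

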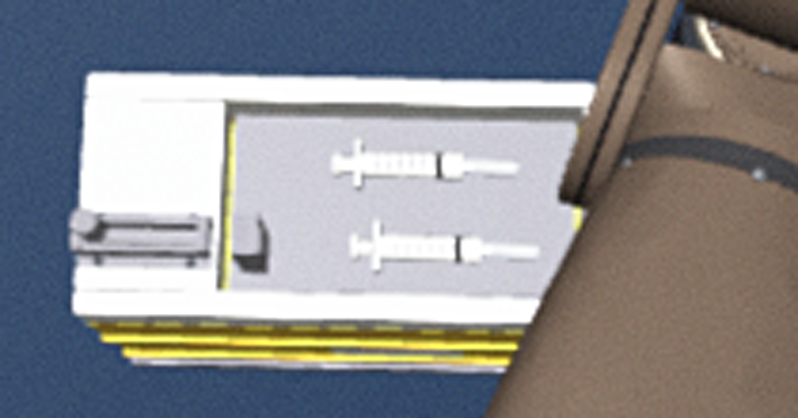

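The crop shows both syringes on the tray, at (425,163) and (445,248), and the bolt still drawn. I'll press the lever.

```bash
python3 -m crank '[[[-5,-1,45],0,255],[[-5,-1,75],0,255],[[-5,-1,95],0,255],[[-5,-1,110],0,255],[[-5,-1,125],0,255],[[-5,-1,140],0,255],[[-5,-1,155],0,255],[[-5,-1,165],0,255],[[-5,-1,170],0,255],[[-5,-1,172],0,255]]' | tail -5
python3 -m crank '[[[0,0,0],0,255],[[0,0,0],0,255],[[0,0,0],0,255],[[0,0,0],0,255],[[0,0,0],0,255],[[0,0,0],0,255],[[0,0,0],0,255]]' | tail -5
python3 - <<'E'
from plan import *
c=read_camera("top");P=cloud(c);cv2.imwrite("pics/bin4.png",cv2.resize(c["frame"][95:205,200:410],None,fx=3.8,fy=3.8,interpolation=cv2.INTER_CUBIC))
for u in (270,300): print([ (v,P[v,u].round(3).tolist()) for v in (130,145,160,168)])
E
```

```text
eef_pos: [0.6327, -0.1547, 0.136]
tcp_rot: [0.719, 0.695, 0.003, 0.004]
contact_force: [-13.1, 7.6, 36.3]
opening: 0.002
finger_force: 19.1
eef_pos: [0.6326, -0.1547, 0.1362]
tcp_rot: [0.719, 0.695, 0.003, 0.004]
contact_force: [-10.6, 5.9, 32.3]
opening: -0.005
finger_force: 16.7
[(130, [0.696, 0.097, 0.144]), (145, [0.669, 0.101, 0.107]), (160, [0.63, 0.101, 0.107]), (168, [0.61, 0.102, 0.104])]
[(130, [0.694, 0.023, 0.146]), (145, [0.667, 0.025, 0.106]), (160, [0.627, 0.025, 0.111]), (168, [0.607, 0.026, 0.108])]
```

View pics/bin4.png

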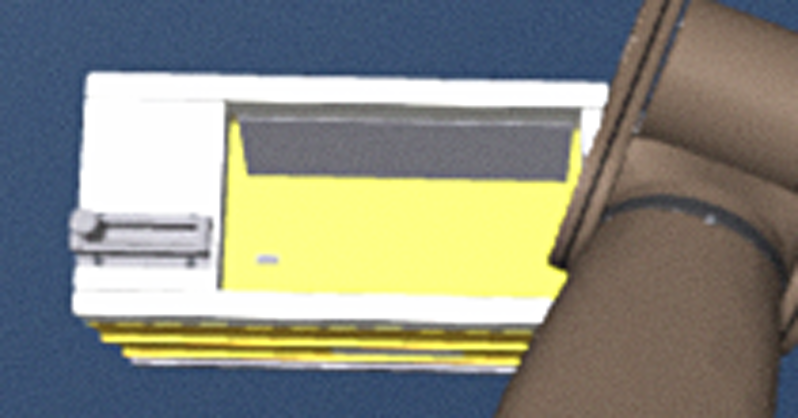

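The tray is tipped right down: the dark tray slopes at crop (410,150), the keeper top shows at (267,260), and both syringes are gone from the tray. I'll release the lever and go for the right-hand 10 ml syringe.

```bash
python3 -m crank '[[[0,0,-20],0,255],[[0,0,-60],0,255],[[0,0,-100],0,255],[[0,0,-150],0,255],[[0,0,-170],0,255],[[0,0,-170],0,255]]' | tail -5
python3 look.py
python3 - <<'E'
from plan import *
plan([.478,-.351,.16],86.2)
E
```

```text
eef_pos: [0.6307, -0.1552, 0.3008]
tcp_rot: [0.719, 0.695, 0.002, 0.005]
contact_force: [-0.8, 0.1, 1.3]
opening: 0.001
finger_force: 0.0
yaw 34.4 L 0.119 W 0.032 orig [0.49  0.356] r 0.606 close ang 124.4
yaw 176.0 L 0.131 W 0.036 orig [ 0.477 -0.351] r 0.593 close ang 266.0
yaw 1.5 L 0.088 W 0.015 orig [0.388 0.135] r 0.411 close ang 91.5
yaw 39.0 L 0.130 W 0.032 orig [0.356 0.274] r 0.449 close ang 129.0
state {'time': 18.9, 'eef_pos': [0.63, -0.155, 0.297], 'qpos': [-0.398, 0.184, 1.579, 0.0, 1.373, -0.362]}
  shift [-201.1 -145.2  136.6] yaw -88.2 -> q6~ -122
  shift [-201.1 -145.2  136.6] yaw 91.8 -> q6~ 58
```

```bash
python3 -m crank '[[[-201,-145,0],82,110],[[-201,-145,0],82,110],[[-201,-145,0],82,110],[[-201,-145,0],82,110],[[-201,-145,0],82,110],[[-201,-145,0],82,110],[[-201,-145,100],82,110],[[-201,-145,137],82,110],[[-201,-145,137],82,110],[[-201,-145,137],82,110]]' | tail -5
cat > near.py <<'E'
from plan import *
# refine the syringe between the open fingers from the wrist picture
c=read_camera("wrist");f=c["frame"];hsv=cv2.cvtColor(f,cv2.COLOR_BGR2HSV); tc=np.array(get_state()["eef_pos"])[:2]
m=((hsv[...,2]>110)&(hsv[...,1]<100)).astype(np.uint8); m[300:]=0
n,l,st,ce=cv2.connectedComponentsWithStats(m)
for i in range(1,n):
    if st[i,4]<300: continue
    v,u=np.where(l==i); q=np.array([wray(c,a,b,.008)[:2] for a,b in zip(u,v)])
    if np.linalg.norm(q.mean(0)-tc)>.12: continue
    mu=q.mean(0); w_,V=np.linalg.eigh(np.cov((q-mu).T)); d=V[:,1]; t=(q-mu)@d
    print(st[i],"mean",mu.round(4),"line %.1f"%np.degrees(np.arctan2(d[1],d[0])),"ends",(mu+d*t.min()).round(3),(mu+d*t.max()).round(3),"L %.3f"%np.ptp(t))
    cv2.imwrite("pics/near.png",f)
E
python3 look.py; python3 near.py
python3 - <<'E'
from plan import *
plan([.477,-.351,.001],86.1)
E
```

```text
eef_pos: [0.4718, -0.3459, 0.1465]
tcp_rot: [0.999, 0.049, -0.006, -0.007]
contact_force: [-0.7, 0.9, -0.3]
opening: 0.566
finger_force: 0.0
yaw 129.5 L 0.093 W 0.044 orig [0.593 0.701] r 0.918 close ang 219.5
yaw 33.9 L 0.119 W 0.034 orig [0.49  0.356] r 0.606 close ang 123.9
yaw 176.4 L 0.131 W 0.036 orig [ 0.477 -0.351] r 0.592 close ang 266.4
yaw -178.3 L 0.088 W 0.017 orig [0.382 0.134] r 0.405 close ang -88.3
yaw 38.7 L 0.130 W 0.032 orig [0.356 0.274] r 0.449 close ang 128.7
state {'time': 19.95, 'eef_pos': [0.473, -0.347, 0.15], 'qpos': [-0.806, 0.182, 1.858, 0.0, 1.115, 0.667]}
[  276   120   101   139 10067] mean [ 0.4699 -0.3531] line 176.2 ends [ 0.535 -0.357] [ 0.394 -0.348] L 0.142
[240 242  28  58 616] mean [ 0.3756 -0.2847] line 170.4 ends [ 0.409 -0.29 ] [ 0.335 -0.278] L 0.075
[367 242  30  58 619] mean [ 0.3904 -0.4243] line -158.8 ends [ 0.421 -0.412] [ 0.351 -0.439] L 0.075
  shift [  2.9   3.5 151.5] yaw 9.8 -> q6~ 58
  shift [  2.9   3.5 151.5] yaw -170.2 -> q6~ -122
```

```bash
python3 -m crank '[[[0,0,0],8,110],[[0,0,0],10,110],[[0,0,0],10,110],[[0,0,0],10,110]]' | tail -5
python3 near.py
python3 - <<'E'
from plan import *
plan([.477,-.351,.001],86.2)
E
```

```text
eef_pos: [0.4765, -0.3509, 0.1574]
tcp_rot: [0.999, -0.035, 0.0, 0.0]
contact_force: [-0.0, -0.0, 0.7]
opening: 0.571
finger_force: 0.0
[  264   109   111   151 11982] mean [ 0.4763 -0.3519] line 176.3 ends [ 0.549 -0.357] [ 0.394 -0.347] L 0.155
[241 242  30  58 602] mean [ 0.3884 -0.273 ] line 160.5 ends [ 0.42  -0.284] [ 0.349 -0.259] L 0.076
[367 242  30  58 604] mean [ 0.3783 -0.4161] line -168.4 ends [ 0.412 -0.409] [ 0.336 -0.425] L 0.077
  shift [  0.5   0.  156.4] yaw -0.2 -> q6~ 57
  shift [  0.5   0.  156.4] yaw 179.8 -> q6~ 237
```

```bash
python3 -m crank '[[[0,0,50],0,110],[[0,0,100],0,110],[[0,0,140],0,110],[[0,0,155],0,110],[[0,0,155],0,110],[[0,0,155],0,255],[[0,0,155],0,255],[[0,0,155],0,255],[[0,0,155],0,255],[[0,0,155],0,255]]' 30 | tail -5
python3 -m crank '[[[0,0,-50],0,255],[[0,0,-100],0,255],[[0,0,-150],0,255],[[0,0,-200],0,255],[[0,0,-250],0,255],[[0,0,-250],0,255],[[0,0,-250],0,255]]' | tail -5
python3 - <<'E'
from plan import *
plan(w(28,-40,250),yaw)
E
```

```text
eef_pos: [0.4775, -0.3522, 0.0044]
tcp_rot: [0.999, -0.036, 0.001, 0.001]
contact_force: [-0.5, 0.7, 5.5]
opening: 0.196
finger_force: 29.8
eef_pos: [0.4767, -0.3514, 0.2543]
tcp_rot: [0.999, -0.036, 0.001, 0.001]
contact_force: [0.1, 0.3, -0.9]
opening: 0.197
finger_force: 29.4
  shift [ 163.9 -367.1    3.8] yaw 88.2 -> q6~ 183
  shift [ 163.9 -367.1    3.8] yaw -91.8 -> q6~ 3
```

```bash
python3 -m crank '[[[0,0,-30],-8,255],[[164,-367,-30],-84,255],[[164,-367,-30],-84,255],[[164,-367,-30],-84,255],[[164,-367,-30],-84,255],[[164,-367,-30],-84,255],[[164,-367,-30],-84,255],[[164,-367,-30],-84,255],[[164,-367,-30],-84,255],[[164,-367,-30],-84,255]]' | tail -5
python3 -m crank '[[[0,0,0],-8,255],[[0,0,0],-8,255],[[0,0,0],-8,255]]' | tail -5
python3 - <<'E'
from plan import *
plan(w(28,-40,168),yaw)
E
```

```text
eef_pos: [0.6662, 0.0091, 0.2781]
tcp_rot: [0.763, 0.647, -0.001, -0.003]
contact_force: [-0.9, -0.7, -0.4]
opening: 0.196
finger_force: 29.5
eef_pos: [0.6652, 0.0034, 0.2798]
tcp_rot: [0.721, 0.693, -0.001, -0.002]
contact_force: [0.8, 0.7, -0.0]
opening: 0.194
finger_force: 29.5
  shift [ -0.2   1.6 111.8] yaw -0.0 -> q6~ 3
  shift [ -0.2   1.6 111.8] yaw 180.0 -> q6~ 183
```

```bash
python3 -m crank '[[[0,0,50],0,255],[[0,0,90],0,255],[[0,0,111],0,255],[[0,0,111],0,255],[[0,0,111],0,180],[[0,0,111],0,180],[[0,0,111],0,180],[[0,0,60],0,180],[[0,0,10],0,180],[[0,0,-20],0,180]]' | tail -5
python3 look.py
python3 - <<'E'
from plan import *
plan([.490,.356,.16],124.2);
E
```

```text
eef_pos: [0.6674, 0.0032, 0.3091]
tcp_rot: [0.72, 0.694, 0.003, 0.003]
contact_force: [0.3, 0.5, 0.7]
opening: 0.293
finger_force: 0.0
yaw 88.7 L 0.094 W 0.006 orig [ 0.561 -0.071] r 0.565 close ang 178.7
yaw 33.8 L 0.119 W 0.034 orig [0.489 0.356] r 0.605 close ang 123.8
state {'time': 24.5, 'eef_pos': [0.669, 0.003, 0.315], 'qpos': [-0.147, 0.216, 1.51, 0.0, 1.399, -0.11]}
  shift [ 346.5 -194.6  151.2] yaw 53.7 -> q6~ 92
  shift [ 346.5 -194.6  151.2] yaw -126.3 -> q6~ -88
```

```bash
python3 -m crank '[[[346,-195,0],54,110],[[346,-195,0],54,110],[[346,-195,0],54,110],[[346,-195,0],54,110],[[346,-195,0],54,110],[[346,-195,0],54,110],[[346,-195,0],54,110],[[346,-195,0],54,110],[[346,-195,100],54,110],[[346,-195,145],54,110]]' | tail -5
python3 -m crank '[[[0,0,0],0,110],[[0,0,0],0,110],[[0,0,0],0,110]]' | tail -5
python3 look.py; python3 near.py
python3 - <<'E'
from plan import *
plan([.490,.356,.001],124)
E
```

```text
eef_pos: [0.4848, 0.358, 0.2052]
tcp_rot: [0.956, 0.293, 0.004, -0.001]
contact_force: [0.8, 0.2, -0.4]
opening: 0.569
finger_force: 0.0
eef_pos: [0.4865, 0.3558, 0.2066]
tcp_rot: [0.957, 0.291, 0.003, -0.001]
contact_force: [0.3, 0.2, 0.4]
opening: 0.567
finger_force: 0.0
yaw 33.8 L 0.120 W 0.036 orig [0.489 0.356] r 0.605 close ang 123.8
yaw -178.1 L 0.088 W 0.017 orig [0.382 0.134] r 0.405 close ang -88.1
yaw 38.9 L 0.130 W 0.032 orig [0.356 0.273] r 0.449 close ang 128.9
state {'time': 25.85, 'eef_pos': [0.487, 0.356, 0.207], 'qpos': [0.463, 0.146, 1.787, 0.0, 1.201, 1.443]}
[ 305  109   32  106 1779] mean [0.4939 0.358 ] line -145.7 ends [0.548 0.395] [0.448 0.327] L 0.121
  shift [  1.7   1.6 205.6] yaw -0.1 -> q6~ 92
  shift [  1.7   1.6 205.6] yaw 179.9 -> q6~ 272
```

```bash
python3 -m crank '[[[2,1,50],0,110],[[2,1,100],0,110],[[2,1,150],0,110],[[2,1,190],0,110],[[2,1,206],0,110],[[2,1,206],0,110],[[2,1,206],0,255],[[2,1,206],0,255],[[2,1,206],0,255],[[2,1,206],0,255]]' 30 | tail -5
python3 -m crank '[[[0,0,0],0,255],[[0,0,-50],0,255],[[0,0,-100],0,255],[[0,0,-150],0,255],[[0,0,-200],0,255],[[0,0,-250],0,255],[[0,0,-280],0,255],[[0,0,-280],0,255],[[0,0,-280],0,255]]' | tail -5
python3 - <<'E'
from plan import *
plan(w(-25,-60,280),yaw)
E
```

```text
eef_pos: [0.4897, 0.3571, 0.0005]
tcp_rot: [0.957, 0.292, 0.004, -0.001]
contact_force: [-0.9, 0.1, 6.7]
opening: 0.162
finger_force: 31.4
eef_pos: [0.4871, 0.3557, 0.2788]
tcp_rot: [0.957, 0.292, 0.002, -0.0]
contact_force: [-0.3, -1.3, -0.4]
opening: 0.158
finger_force: 29.3
  shift [-102.4  377.4   -1.4] yaw -53.8 -> q6~ 1
  shift [-102.4  377.4   -1.4] yaw 126.2 -> q6~ 181
```

```bash
python3 -m crank '[[[-102,377,0],-54,255],[[-102,377,0],-54,255],[[-102,377,0],-54,255],[[-102,377,0],-54,255],[[-102,377,0],-54,255],[[-102,377,0],-54,255],[[-102,377,0],-54,255],[[-102,377,0],-54,255],[[-102,377,0],-54,255],[[-102,377,0],-54,255]]' | tail -5
python3 - <<'E'
from plan import *
plan(w(-25,-60,164),yaw)
E
```

```text
eef_pos: [0.6117, -0.016, 0.2741]
tcp_rot: [0.721, 0.693, -0.001, -0.002]
contact_force: [-0.3, -0.6, -1.0]
opening: 0.158
finger_force: 29.4
  shift [  1.2   1.2 110.1] yaw -0.0 -> q6~ 1
  shift [  1.2   1.2 110.1] yaw 180.0 -> q6~ 181
```

Now I'll place it, then check the tray and the last syringe.

```bash
python3 -m crank '[[[1,1,50],0,255],[[1,1,90],0,255],[[1,1,110],0,255],[[1,1,110],0,255],[[1,1,110],0,190],[[1,1,110],0,190],[[1,1,110],0,190],[[1,1,60],0,190],[[1,1,10],0,190],[[1,1,-25],0,190]]' | tail -5
python3 -m crank '[[[0,0,0],0,255],[[0,0,0],0,255],[[0,0,0],0,255]]' | tail -5
python3 - <<'E'
from plan import *
plan(w(-4,-200,300),yaw)
E
```

```text
eef_pos: [0.6143, -0.0135, 0.3071]
tcp_rot: [0.72, 0.694, 0.002, 0.003]
contact_force: [0.4, -0.5, 1.3]
opening: 0.253
finger_force: 0.0
eef_pos: [0.6126, -0.0132, 0.3002]
tcp_rot: [0.72, 0.694, -0.001, -0.001]
contact_force: [0.5, -0.5, -1.2]
opening: 0.0
finger_force: 0.0
  shift [-1.416e+02  2.070e+01  1.000e-01] yaw 0.2 -> q6~ -12
  shift [-1.416e+02  2.070e+01  1.000e-01] yaw -179.8 -> q6~ -192
```

```bash
python3 -m crank '[[[-142,21,0],0,255],[[-142,21,0],0,255],[[-142,21,0],0,255],[[-142,21,0],0,255],[[-142,21,0],0,255]]' | tail -5
python3 - <<'E'
from plan import *
plan(w(-4,-200,130),yaw)
c=read_camera("top");f=c["frame"];P=cloud(c)
v,u=np.where((f.min(2)>215)&(P[...,2]<.182)&(P[...,2]>.15)&(P[...,0]<.70)&(P[...,0]>.585)&(P[...,1]<.09)&(P[...,1]>-.09)); q=np.array([ray(c,a,b,.168)[:2] for a,b in zip(u,v)]); q=(q-B["O"])@B["Rz"]*1000
for s in (q[:,0]>3,q[:,0]<=3): print(s.sum(),q[s].mean(0).round(),q[s].min(0).round(),q[s].max(0).round())
E
```

```text
eef_pos: [0.6282, -0.1567, 0.2988]
tcp_rot: [0.721, 0.693, -0.001, -0.002]
contact_force: [-0.1, 0.4, -0.3]
opening: -0.004
finger_force: 0.0
  shift [  0.9   0.5 168.8] yaw 0.0 -> q6~ -12
  shift [  0.9   0.5 168.8] yaw -180.0 -> q6~ -192
332 [ 28. -46.] [  13. -118.] [45. 10.]
322 [-29. -46.] [ -55. -102.] [-10.  42.]
```

```bash
python3 -m crank '[[[0,0,45],0,255],[[0,0,75],0,255],[[0,0,95],0,255],[[0,0,110],0,255],[[0,0,125],0,255],[[0,0,140],0,255],[[0,0,155],0,255],[[0,0,165],0,255],[[0,0,169],0,255],[[0,0,169],0,255]]' | tail -5
python3 -m crank '[[[0,0,0],0,255],[[0,0,0],0,255],[[0,0,0],0,255],[[0,0,0],0,255],[[0,0,0],0,255],[[0,0,0],0,255]]' | tail -5
python3 - <<'E'
from plan import *
c=read_camera("top");cv2.imwrite("pics/bin5.png",cv2.resize(c["frame"][95:205,200:410],None,fx=3.8,fy=3.8,interpolation=cv2.INTER_CUBIC))
E
```

```text
eef_pos: [0.6321, -0.1554, 0.1376]
tcp_rot: [0.72, 0.694, 0.002, 0.003]
contact_force: [-1.7, 2.2, 12.3]
opening: 0.003
finger_force: 5.9
eef_pos: [0.6321, -0.1554, 0.1375]
tcp_rot: [0.72, 0.694, 0.002, 0.003]
contact_force: [-2.2, 2.3, 13.3]
opening: -0.001
finger_force: 6.0
```

View pics/bin5.png

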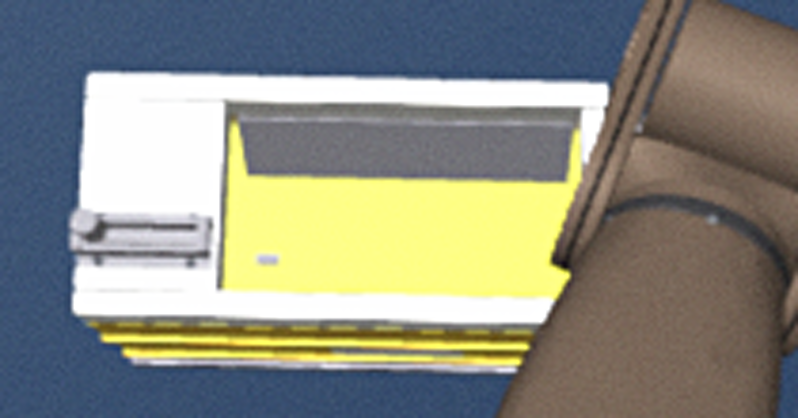

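The tray is fully tipped and empty, the same picture as the first time. I'll release and go for the last syringe.

```bash
python3 -m crank '[[[0,0,-20],0,255],[[0,0,-60],0,255],[[0,0,-100],0,255],[[0,0,-150],0,255],[[0,0,-170],0,255],[[0,0,-170],0,255],[[0,0,-170],0,255]]' | tail -5
python3 look.py
python3 - <<'E'
from plan import *
plan([.356,.274,.30],128.8)
E
```

```text
eef_pos: [0.629, -0.1554, 0.3019]
tcp_rot: [0.72, 0.694, 0.0, -0.0]
contact_force: [-0.5, 0.1, -0.7]
opening: -0.0
finger_force: 0.0
yaw 1.7 L 0.088 W 0.015 orig [0.388 0.135] r 0.411 close ang 91.7
yaw 39.1 L 0.130 W 0.032 orig [0.356 0.274] r 0.449 close ang 129.1
state {'time': 33.05, 'eef_pos': [0.628, -0.155, 0.3], 'qpos': [-0.399, 0.185, 1.572, 0.0, 1.388, -0.363]}
  shift [ 419.2 -287.6    1.5] yaw 49.2 -> q6~ 89
  shift [ 419.2 -287.6    1.5] yaw -130.8 -> q6~ -91
```

```bash
python3 -m crank '[[[419,-288,0],49,110],[[419,-288,0],49,110],[[419,-288,0],49,110],[[419,-288,0],49,110],[[419,-288,0],49,110],[[419,-288,0],49,110],[[419,-288,0],49,110],[[419,-288,0],49,110],[[419,-288,0],49,110],[[419,-288,0],49,110]]' | tail -5
python3 -m crank '[[[0,0,0],0,110],[[0,0,0],0,110],[[0,0,0],0,110]]' | tail -5
python3 look.py
python3 - <<'E'
from plan import *
plan([.356,.274,.15],129)
E
```

```text
eef_pos: [0.3594, 0.2659, 0.2996]
tcp_rot: [0.943, 0.333, -0.002, 0.0]
contact_force: [1.3, 0.9, -0.0]
opening: 0.567
finger_force: 0.0
eef_pos: [0.3618, 0.2641, 0.3009]
tcp_rot: [0.943, 0.333, -0.001, 0.0]
contact_force: [0.2, -0.5, 1.2]
opening: 0.57
finger_force: 0.0
yaw -178.4 L 0.088 W 0.017 orig [0.382 0.134] r 0.405 close ang -88.4
yaw 38.7 L 0.130 W 0.032 orig [0.356 0.274] r 0.449 close ang 128.7
state {'time': 34.4, 'eef_pos': [0.362, 0.264, 0.301], 'qpos': [0.403, -0.284, 2.021, -0.0, 1.407, 1.296]}
  shift [  1.9 -11.8 151.2] yaw -0.2 -> q6~ 89
  shift [  1.9 -11.8 151.2] yaw 179.8 -> q6~ 269
```

```bash
python3 -m crank '[[[2,-12,50],0,110],[[2,-12,100],0,110],[[2,-12,150],0,110],[[2,-12,150],0,110],[[2,-12,150],0,110],[[2,-12,150],0,110]]' | tail -5
python3 near.py
python3 - <<'E'
from plan import *
plan([.356,.274,.002],129)
E
```

```text
eef_pos: [0.3583, 0.2758, 0.1555]
tcp_rot: [0.943, 0.332, 0.003, -0.0]
contact_force: [-0.1, -0.2, 1.2]
opening: 0.568
finger_force: 0.0
[  271   108   102   148 10486] mean [0.3585 0.2716] line -139.5 ends [0.417 0.321] [0.302 0.224] L 0.150
[366 241  32  59 670] mean [0.3324 0.1637] line 55.6 ends [0.308 0.128] [0.351 0.191] L 0.077
[240 242  29  58 645] mean [0.243  0.2746] line -157.6 ends [0.274 0.287] [0.204 0.258] L 0.075
  shift [-4.100e+00 -1.000e-01  1.539e+02] yaw -0.1 -> q6~ 89
  shift [-4.100e+00 -1.000e-01  1.539e+02] yaw 179.9 -> q6~ 269
```

```bash
python3 -m crank '[[[-2,0,50],0,110],[[-2,0,100],0,110],[[-2,0,140],0,110],[[-2,0,150],0,110],[[-2,0,150],0,110],[[-2,0,150],0,255],[[-2,0,150],0,255],[[-2,0,150],0,255],[[-2,0,150],0,255],[[-2,0,150],0,255]]' 30 | tail -5
python3 -m crank '[[[0,0,0],0,255],[[0,0,-50],0,255],[[0,0,-100],0,255],[[0,0,-150],0,255],[[0,0,-200],0,255],[[0,0,-250],0,255],[[0,0,-280],0,255],[[0,0,-280],0,255],[[0,0,-280],0,255]]' | tail -5
python3 - <<'E'
from plan import *
plan(w(0,-60,280),yaw)
E
```

```text
eef_pos: [0.3567, 0.2754, 0.0053]
tcp_rot: [0.943, 0.333, 0.003, -0.0]
contact_force: [-0.1, -0.1, 7.3]
opening: 0.195
finger_force: 29.4
eef_pos: [0.3542, 0.2742, 0.2835]
tcp_rot: [0.943, 0.333, 0.001, -0.0]
contact_force: [-0.4, 0.4, -0.8]
opening: 0.192
finger_force: 29.6
  shift [ 38.2 403.6   3.9] yaw -48.8 -> q6~ 1
  shift [ 38.2 403.6   3.9] yaw 131.2 -> q6~ 181
```

```bash
python3 -m crank '[[[38,403,0],-49,255],[[38,403,0],-49,255],[[38,403,0],-49,255],[[38,403,0],-49,255],[[38,403,0],-49,255],[[38,403,0],-49,255],[[38,403,0],-49,255],[[38,403,0],-49,255],[[38,403,0],-49,255],[[38,403,0],-49,255]]' | tail -5
python3 -m crank '[[[0,0,0],0,255],[[0,0,0],0,255]]' | tail -5
python3 - <<'E'
from plan import *
plan(w(0,-60,168),yaw)
E
```

```text
eef_pos: [0.6374, -0.0184, 0.2785]
tcp_rot: [0.721, 0.693, -0.002, -0.002]
contact_force: [-0.3, -0.4, 0.3]
opening: 0.194
finger_force: 29.7
eef_pos: [0.6358, -0.0145, 0.281]
tcp_rot: [0.72, 0.694, -0.001, -0.001]
contact_force: [-0.7, 0.3, -0.6]
opening: 0.192
finger_force: 29.7
  shift [ -1.3   2.1 113. ] yaw 0.2 -> q6~ 1
  shift [ -1.3   2.1 113. ] yaw -179.8 -> q6~ -179
```

```bash
python3 -m crank '[[[0,2,50],0,255],[[0,2,90],0,255],[[0,2,112],0,255],[[0,2,112],0,255],[[0,2,112],0,175],[[0,2,112],0,175],[[0,2,112],0,175],[[0,2,60],0,175],[[0,2,10],0,175],[[0,2,-20],0,175]]' | tail -5
python3 -m crank '[[[0,0,0],0,255],[[0,0,0],0,255],[[0,0,0],0,255]]' | tail -5
python3 - <<'E'
from plan import *
plan(w(-4,-200,300),yaw)
E
```

```text
eef_pos: [0.6403, -0.0158, 0.3089]
tcp_rot: [0.72, 0.694, 0.002, 0.003]
contact_force: [0.9, -0.1, -0.1]
opening: 0.313
finger_force: 0.0
eef_pos: [0.6383, -0.0155, 0.3012]
tcp_rot: [0.72, 0.694, -0.001, -0.001]
contact_force: [-0.9, -0.6, -0.2]
opening: 0.001
finger_force: 0.0
  shift [-140.2   -5.2    1.2] yaw 0.2 -> q6~ -12
  shift [-140.2   -5.2    1.2] yaw -179.8 -> q6~ -192
```

```bash
python3 -m crank '[[[-140,-5,1],0,255],[[-140,-5,1],0,255],[[-140,-5,1],0,255],[[-140,-5,1],0,255],[[-140,-5,1],0,255],[[-140,-5,1],0,255]]' | tail -5
python3 look.py
python3 - <<'E'
from plan import *
plan(w(-4,-200,130),yaw)
c=dict(np.load("top1.npz"));f=c["frame"];P=cloud(c)
v,u=np.where((f.min(2)>215)&(P[...,2]<.182)&(P[...,2]>.15)&(P[...,0]<.70)&(P[...,0]>.585)&(P[...,1]<.09)&(P[...,1]>-.09)); q=np.array([ray(c,a,b,.168)[:2] for a,b in zip(u,v)]); q=(q-B["O"])@B["Rz"]*1000
print(len(q),q.mean(0).round(),q.min(0).round(),q.max(0).round())
E
```

```text
eef_pos: [0.6286, -0.1542, 0.3001]
tcp_rot: [0.72, 0.694, -0.0, -0.001]
contact_force: [0.8, 0.2, 0.4]
opening: 0.0
finger_force: 0.0
yaw 1.6 L 0.088 W 0.015 orig [0.388 0.135] r 0.411 close ang 91.6
state {'time': 40.1, 'eef_pos': [0.629, -0.154, 0.301], 'qpos': [-0.397, 0.184, 1.573, 0.0, 1.387, -0.362]}
  shift [ -1.7  -0.5 170.5] yaw 0.3 -> q6~ -12
  shift [ -1.7  -0.5 170.5] yaw -179.7 -> q6~ -192
386 [ -6. -51.] [ -55. -111.] [54. 43.]
```

```bash
python3 -m crank '[[[-2,0,45],0,255],[[-2,0,75],0,255],[[-2,0,95],0,255],[[-2,0,110],0,255],[[-2,0,125],0,255],[[-2,0,140],0,255],[[-2,0,155],0,255],[[-2,0,165],0,255],[[-2,0,172],0,255],[[-2,0,172],0,255]]' | tail -5
python3 -m crank '[[[0,0,0],0,255],[[0,0,0],0,255],[[0,0,0],0,255],[[0,0,0],0,255],[[0,0,0],0,255],[[0,0,0],0,255]]' | tail -5
python3 -m crank '[[[0,0,-20],0,255],[[0,0,-60],0,255],[[0,0,-100],0,255],[[0,0,-150],0,255],[[0,0,-172],0,255],[[0,0,-172],0,255],[[0,0,-172],0,255]]' | tail -5
python3 - <<'E'
from plan import *
plan(w(-30,142,300),yaw)
E
```

```text
eef_pos: [0.6324, -0.157, 0.1371]
tcp_rot: [0.719, 0.695, 0.002, 0.003]
contact_force: [-4.8, 2.6, 19.9]
opening: 0.002
finger_force: 9.9
eef_pos: [0.6324, -0.157, 0.1371]
tcp_rot: [0.719, 0.695, 0.003, 0.004]
contact_force: [-4.0, 3.9, 18.8]
opening: 0.003
finger_force: 9.9
eef_pos: [0.629, -0.1567, 0.3013]
tcp_rot: [0.72, 0.694, 0.0, 0.0]
contact_force: [0.6, -0.2, -1.3]
opening: 0.002
finger_force: 0.0
  shift [343.4 -25.7   1.2] yaw 0.2 -> q6~ 19
  shift [343.4 -25.7   1.2] yaw -179.8 -> q6~ -161
```

```bash
python3 -m crank '[[[343,-26,0],0,110],[[343,-26,0],0,110],[[343,-26,0],0,110],[[343,-26,0],0,110],[[343,-26,0],0,110],[[343,-26,0],0,110],[[343,-26,0],0,110],[[343,-26,0],0,110],[[343,-26,0],0,110],[[343,-26,0],0,110]]' 25 | tail -5
python3 look.py
python3 - <<'E'
from plan import *
plan(w(-30,143,220),yaw)
c=dict(np.load("top1.npz"));cv2.imwrite("pics/all6.png",c["frame"])
P=cloud(c); print("tray z",[P[v,u,2].round(3) for u,v in ((290,135),(290,165),(340,140),(340,165))])
E
```

```text
eef_pos: [0.6149, 0.1856, 0.2994]
tcp_rot: [0.72, 0.694, -0.001, -0.001]
contact_force: [0.2, 0.7, -0.2]
opening: 0.564
finger_force: 0.0
yaw -178.4 L 0.088 W 0.017 orig [0.382 0.134] r 0.405 close ang -88.4
state {'time': 43.45, 'eef_pos': [0.615, 0.185, 0.3], 'qpos': [0.135, 0.173, 1.586, -0.0, 1.385, 0.173]}
  shift [ 3.2  0.5 79.9] yaw 0.1 -> q6~ 19
  shift [ 3.2  0.5 79.9] yaw -179.9 -> q6~ -161
tray z [np.float64(0.161), np.float64(0.159), np.float64(0.158), np.float64(0.161)]
```

View pics/all6.png

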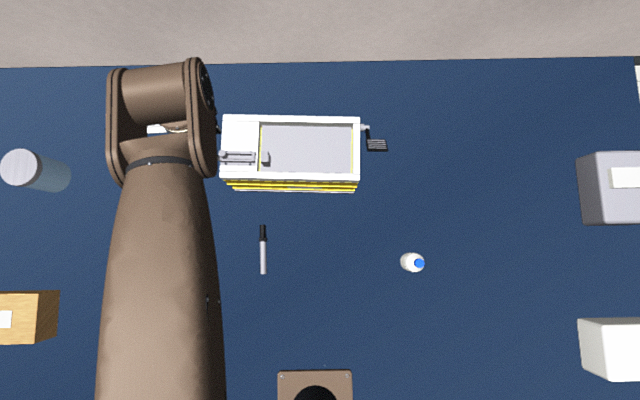

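The bench is clear, with the marker at (263,249) and the bottle at (412,262) untouched. The tray is level and empty, and the bolt is drawn. I'll grip the knob and push the bolt home.

```bash
python3 -m crank '[[[3,0,40],0,110],[[3,0,79],0,110],[[3,0,79],0,110],[[3,0,79],0,255],[[3,0,79],0,255],[[3,0,79],0,255],[[3,0,79],0,255]]' 30 | tail -5
python3 -m crank '[[[-8,0,0],0,255],[[-16,0,0],0,255],[[-24,0,0],0,255],[[-32,0,0],0,255],[[-38,0,0],0,255],[[-42,0,0],0,255],[[-46,0,0],0,255],[[-47,0,0],0,255],[[-47,0,0],0,255]]' | tail -5
python3 - <<'E'
from plan import *
s=get_state(); print("tcp in bin",((np.array(s["eef_pos"])[:2]-B["O"])@B["Rz"]*1000).round(1))
E
```

```text
eef_pos: [0.6169, 0.1891, 0.2256]
tcp_rot: [0.72, 0.694, 0.002, 0.002]
contact_force: [1.3, -1.0, 4.6]
opening: 0.168
finger_force: 29.5
eef_pos: [0.6152, 0.1469, 0.2257]
tcp_rot: [0.72, 0.694, 0.006, -0.002]
contact_force: [0.8, 11.5, 6.1]
opening: 0.162
finger_force: 29.7
tcp in bin [-28.7 101.6]
```

```bash
python3 -m crank '[[[5,0,0],0,110],[[5,0,0],0,110],[[5,0,0],0,110],[[5,0,-50],0,110],[[5,0,-90],0,110],[[100,0,-90],0,110],[[150,0,-90],0,110],[[150,0,-90],0,110]]' | tail -5
python3 - <<'E'
from plan import *
c=read_camera("top");cv2.imwrite("pics/bin7.png",cv2.resize(c["frame"][130:180,210:290],None,fx=9,fy=9,interpolation=cv2.INTER_CUBIC))
E
```

```text
eef_pos: [0.6193, 0.2931, 0.3125]
tcp_rot: [0.72, 0.694, -0.0, 0.0]
contact_force: [1.2, 0.1, -0.8]
opening: 0.568
finger_force: 0.0
```

View pics/bin7.png

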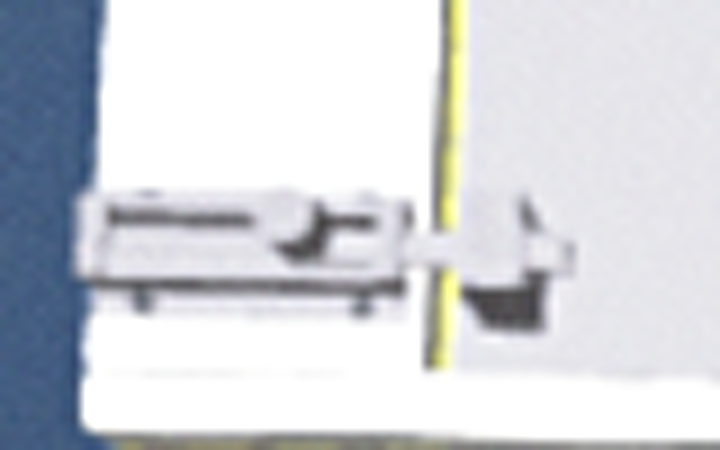

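The rod is through the keeper, with its tip at crop (573,255) and the knob at about (290,205). I moved while releasing, so I'll measure how far home it is.

Run:
```python
from plan import *
c=read_camera("top"); tob=lambda p:((p[:2]-B["O"])@B["Rz"]*1000).round(1)
print("knob (want y 102)",tob(ray(c,210+290/9,130+205/9,.238)),"tip (want y 37)",tob(ray(c,210+573/9,130+255/9,.201)))
plan(w(-30,135,300),yaw); plan(w(-30,135,222),yaw)
```

```text
knob (want y 102) [-28.9  99.2] tip (want y 37) [-30.8  35.4]
  shift [-116.3    0.8   11.1] yaw 0.5 -> q6~ 19
  shift [-116.3    0.8   11.1] yaw -179.5 -> q6~ -161
  shift [-116.4    0.9   89.1] yaw 0.5 -> q6~ 19
  shift [-116.4    0.9   89.1] yaw -179.5 -> q6~ -161
```

Both points read home within measurement error. I'll seat it once more with the shut fingers from the +y side to be sure.

```bash
python3 -m crank '[[[-50,1,10],0,255],[[-100,1,10],0,255],[[-114,1,10],0,255],[[-114,1,10],0,255],[[-114,1,50],0,255],[[-114,1,88],0,255],[[-114,1,88],0,255]]' | tail -5
python3 -m crank '[[[-5,0,0],0,255],[[-10,0,0],0,255],[[-14,0,0],0,255],[[-18,0,0],0,255],[[-21,0,0],0,255],[[-21,0,0],0,255]]' | tail -5
```

```text
eef_pos: [0.6123, 0.1787, 0.2172]
tcp_rot: [0.72, 0.694, -0.005, -0.004]
contact_force: [-0.6, 0.1, -1.4]
opening: -0.0
finger_force: 0.0
eef_pos: [0.617, 0.1661, 0.2281]
tcp_rot: [0.72, 0.694, 0.01, -0.004]
contact_force: [4.5, 23.2, 0.0]
opening: -0.002
finger_force: 11.1
```

```bash
python3 -m crank '[[[15,0,0],0,255],[[30,0,0],0,255],[[30,0,-50],0,255],[[30,0,-90],0,255],[[130,0,-90],0,255],[[130,0,-90],0,255],[[130,0,-90],0,255],[[130,0,-90],0,255]]' | tail -5
python3 look.py
python3 - <<'E'
from plan import *
c=dict(np.load("top1.npz"));cv2.imwrite("pics/fin.png",np.vstack([cv2.resize(c["frame"][95:275,200:460],None,fx=3,fy=3,interpolation=cv2.INTER_CUBIC)]))
E
```

```text
eef_pos: [0.6199, 0.2882, 0.3148]
tcp_rot: [0.719, 0.695, -0.0, 0.001]
contact_force: [0.1, 0.5, 0.4]
opening: 0.001
finger_force: 0.0
yaw 0.7 L 0.121 W 0.015 orig [0.643 0.255] r 0.691 close ang 90.7
yaw -178.4 L 0.088 W 0.017 orig [0.382 0.134] r 0.405 close ang -88.4
state {'time': 48.1, 'eef_pos': [0.62, 0.287, 0.315], 'qpos': [0.286, 0.257, 1.462, -0.001, 1.423, 0.322]}
```

View pics/fin.png

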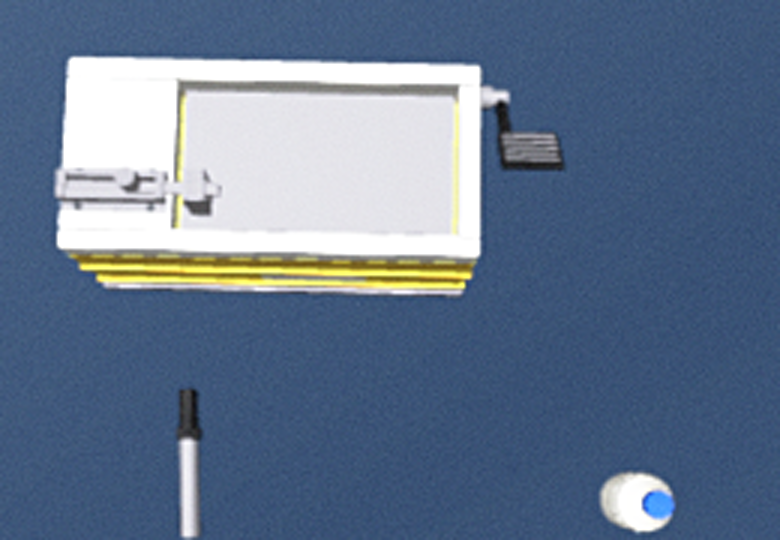

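The final view shows the bolt through the keeper with its tip at (218,190), the tray level and empty, and the marker and bottle in place. I'll hand in.

```bash
python3 -c "
from plant import ctrl
print(ctrl.sign_off())"
```

```text
the job is handed in; nothing more can be done
None
```

All five syringes are off the bench and were tipped into the sharps bin, the tray is back level and empty, the bolt is fully home through the keeper, the marker and bottle were left untouched, and I have handed the job in after about 48 s on the robot's clock.

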